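# Cover the specimens and hold the sprung lamp hatch just short of its balance point

### The arm

A 6-joint arm with a two-finger parallel gripper is mounted at the origin on the work surface. World frame = base frame: x ahead of the robot, y to its left, z up, the work surface at z = 0. Lengths are in m, angles in rad, forces in N, time in s.
With the tool pointing down it reaches from about 0.35 to 0.85 m from the base axis. Payload 8.1 kg.
Tool frame: the origin (TCP) lies on the centre line of the jaws, within the pads' length; the fingertips stand 19 mm ahead of it and the grasp point (between the pads) is the TCP (robot.tips_ahead is the distance from the TCP to the fingertips, in m); y points along the fingers, z is the direction in which the jaws open and shut, and the axes are right-handed (so a half turn about y gives the same grasp; the last joint's range is limited). The gripper opens to 93 mm and grips with 3 to 60 N. Pads are 15 mm wide; open, the fingers measure 128 mm over their backs; the gripper's body (75 mm by 188 mm) begins 65 mm behind the grasp point.
Start: joints at [-0.085, 0.13, 1.488, -0, 1.523, -0.085], TCP at [0.6, 0, 0.238] pointing down, gripper open.
Joint ranges: [-2.96, 2.96], [-0.89, 2.26], [0.02, 2.5], [-1.34, 4.48], [0, 2.73], [-2.66, 2.66]. Speed limits (rad/s): [2.39, 2.39, 2.79, 3.14, 3.14, 3.14].

### API

Orientations are given as a rotation vector (axis times angle).
In Python, from plant import robot, imaging, models gives the robot as it stands.
- The arm moves only by the tool carry_out, never from a script. Its argument "motion" is one flat list of numbers, 7 for each row, row after row: the shift along the tool's x, y, z in m, then the turn, a rotation vector about the tool's x, y, z in degrees, then the opening, from -1 (shut) to 1 (fully open). A call has exactly 5 rows; each row shifts and turns the pose as measured when the row begins, along the tool's axes as they then stand; what a row does not reach is not made up. A row lasts 1/10 s, in which the tool goes at most 50 mm and 8.59 degrees, less where a joint would pass 70% of its speed; a pose out of reach is approached as far as the arm can. A call is refused whole if a number of a shift passes 0.05 or a number of a turn 8.59, either way. A call with a gripper value outside its range is refused whole. The fingers move at their own pace and stop on an object; "squeeze" is the grip in N (left out, the last holds). Time passes only in rows, so rows that do not move let the fingers close, or fill a call up. It gives the time, the measured TCP pose, the force and the opening at its end, in the units of the state.
- robot.read_state(): the state, without advancing time (a new reading comes with each control period).
- imaging.read_camera(name): name is "scene" or "side" or "wrist"; returns the picture (400x640x3 uint8, blue, green, red); there is no depth.
- imaging.camera_model(name): a dict with "K" (3x3 intrinsics, pixels), "k1" (the pictures are not rectified: a ray, as slopes to the right and down, at radius r is drawn at 1 + k1 r^2 times it, then the intrinsics apply), "position" and "orientation" of the camera in the world. Camera axes: x right, y down, z forward; pixel columns grow to the right and rows downward; lengths in m; the calibration is good to about 2 mm. A picture is of the moment at which its call begins: read the wrist's pose just before it. camera_model takes no time and is no camera call; for the wrist camera it gives the pose at the moment of the call.
- robot.close_job(): hands the job in, once; it reports no verdict.
Trained networks look in the newest picture that a camera, given by its name, has taken for a name from the list of things; names that differ only in an ending like _2 or _b are one class to them, and where a whole thing is asked for, a point or a joint stands for the part that bears it (a point fixed in the world has none). Each returns a list of dicts, best first, with "confidence" (0 to 1); they miss things now and then, are a little off and sometimes report something else, mostly with a low value. They report only what shows in the picture. A call takes as long as a camera call.
- models.outline_of(camera, thing): "pixels" (400x640 bool, what is visible of it) and "pixel" ([column, row] in pixels, amid what is visible of it).
The state is a dict: "t": time; "q": joint angles; "dq": joint speeds; "joint_torque": joint torques, N m; "tool_pos": TCP position; "orientation": TCP orientation; "force": force on the tool from outside, world axes, zero at the start; "wrist_torque": the same for the moment, N m; "opening": finger opening in m.
Only numpy, scipy, OpenCV 4.12 (cv2) and the standard library are available. Lean on these libraries where they do the work, as an engineer would, in place of code of your own. Each camera call takes 0.05 s, during which the arm holds its last target.

### The job

The lamp in this microscopy bench unit must be inspected, and its specimens must not see the light: first slide the orange cover fully home over the specimen compartment, with the lamp hatch still shut. Then raise the sprung white hatch with the blue grip past its balance point, never letting it get away from you to its open stop, ease it back and finish while still holding it steady with the gripper about 5 to 10 degrees below the balance point, where it would drop shut if let go. Leave the cover shut and the bottle, jar and slide box where they stand.

Things in the scene. Friction and masses are not known exactly. Their poses are not given: they have to be found in the camera images.
- instrument: Off-white bench unit fixed to the bench, 260 mm deep (x) x 400 mm wide (y), turned up to 15 degrees; origin at the centre of its underside, x away from its front, y to its left, z up. Left half: flat deck 85 mm high with the specimen compartment. Right half: shelf 70 mm high with the lamp house, x -60 to 100, y -195 to -5 mm, closed on top by the hatch, whose upper face is 144 mm high.
- compartment (a point): Centre of the mouth of the specimen compartment, fixed: an opening 80 x 90 mm (x, y), 30 mm deep, glass slides inside, at x = -65, y = 105, z = 85 mm in the instrument frame. An aluminium guide rail, 97 mm high, runs along x on either side of it, at y = 40 and y = 170 mm.
- cover (a joint): Slide of the flat orange specimen cover (100 x 118 mm, 5 mm thick), in m: 0 = fully shut, against its stop; grows along the instrument's +x (away from the front) to 0.09. Starts 0.055 to 0.09 open, stays where it is left, needs about 1.5 N to slide.
- cover_grip (a point): Centre of the upright black fin on the middle of the orange cover; moves with it. Fin 40 mm long (instrument x), 12 mm thick (instrument y), 30 mm high; this point is half-way up, 106 mm above the bench. Cover shut: at x = -65, y = 105 mm in the instrument frame.
- hatch (a joint): Hinge of the lamp hatch along the instrument's y, in rad: 0 = shut (level), grows as the front edge rises, open stop at 1.5. Balance point 0.95 rad (54 degrees): below it the hatch falls shut by its weight, above it the spring carries it to its stop. At the grip: 1.3 N to start the lift, 0.3 N shortly below balance, 1.5 N opening near the stop. Negligible friction: it will not stay by itself.
- hatch_grip (a point): Centre of the blue grip: crosswise round bar, 20 mm diameter, 30 mm long along instrument y, on a tongue 14 mm wide, 195 mm from the hinge line, 42 mm out from the hatch's front edge and in its plane. Shut: 138 mm above the bench, at x = -105, y = -100 mm in the instrument frame. Pinched over its flat ends (30 mm) it turns easily in the fingers.
- hatch_hinge (a point): Fixed point at the middle of the hinge line: x = 90, y = -100, z = 138 mm in the instrument frame. At hatch angle q the grip's centre is 195 cos q mm in front of it (towards the instrument's -x) and 195 sin q mm above it.
- bottle: Bystander: amber bottle with black cap, 52 mm diameter, 120 mm tall, standing beside the unit; origin at the centre of its underside.
- jar: Bystander: white jar with orange cap, 60 mm diameter, 70 mm tall, standing beside the unit; origin at the centre of its underside.
- slide_box: Bystander: blue slide box with white lid, 91 x 61 mm, 40 mm high, standing beside the unit; origin at the centre of its underside.
- hatch_plate (a point): Centre of the hatch: white plate with black vents, 155 x 190 mm, 12 mm thick, blue grip at the middle of its front edge, 0.85 kg in all. Point at mid-thickness, 75 mm from the hinge line; x points from grip to hinge, y along the hinge, z out of its outer face.

How it is judged:
On the way, in this order (a step that is already met when the one before it is completed fails the run):
1. the cover is fully home over the specimens, the hatch still shut (value of joint cover below 0.005 m and value of joint hatch below 0.06 rad), for 0.1 s.
2. the hatch is raised past its balance point (value of joint hatch above 0.98 rad), for 0.1 s.
3. the hatch is back just below its balance point (value of joint hatch between 0.68 and 0.92 rad), for 0.2 s.
At the end, for the whole second after the job is handed in: Cover shut within 5 mm; hatch held steady by the gripper's fingers alone between 0.68 and 0.92 rad (2 to 15 degrees below its balance point of 0.95 rad), slower than 0.05 rad/s; bottle, jar and slide box upright and within 30 mm of where they stood (all of step 3 and value of joint cover below 0.005 m and velocity of joint hatch between -0.05 and 0.05 rad/s and contact force between hatch and the fingers above 0.1 N and contact force between hatch and bottle below 0.05 N and contact force between hatch and jar below 0.05 N and contact force between hatch and slide_box below 0.05 N and distance of each of bottle, jar, slide_box from where it was at the start of the episode below 0.03 m and angle between each of bottle, jar, slide_box's own z axis and vertical below 0.2 rad); the arm keeps its last pose, push and grip.
It fails at once if the hatch is opened while the specimens are uncovered (value of joint hatch above 0.1 rad and value of joint cover above 0.01 m).
It fails at once if the hatch gets away to its open stop (value of joint hatch above 1.42 rad).
It fails at once if a bystander is knocked away or over (distance of any of bottle, jar, slide_box from where it was at the start of the episode above 0.03 m or angle between any of bottle, jar, slide_box's own z axis and vertical above 0.3 rad).
It also fails if it takes over 51 s, if anything falls off the work surface, if the arm or the gripper's body presses on something with over 40 N, if the wrist force passes 120 N, or if a joint passes its speed limit or range.

## Working session

There is one attempt and no reset: what is moved stays moved. The work goes in short steps, Python scripts to look and compute and a tool call to move; the robot and the scene stay as the last step left them, time stands still between calls to the robot, and variables do not carry over. Pictures are saved under pics/ and viewed, and the job is handed in when it is done.

Besides the shell and the picture viewer there is one more tool, called after "Request:" as a command line: name --argument value ..., lists and objects as JSON in quotes. carry_out: Moves the arm, as the interface text tells. Its arguments: {"type":"object","properties":{"motion":{"type":"array","items":{"type":"number"}},"squeeze":{"type":"number"}},"required":["motion"]}

```bash
ls -la; mkdir -p pics
python3 - <<'E'
from plant import robot, imaging, models
import cv2
s=robot.read_state(); print(s)
for n in ["scene","side","wrist"]:
    im=imaging.read_camera(n); cv2.imwrite(f"pics/{n}0.png",im)
    m=imaging.camera_model(n); print(n,m)
print(robot.read_state()["t"])
E
```

```text
total 12
drwxr-xr-x  3 agent agent 4096 Dec  5 23:39 .
drwxr-xr-x 23 root  root  4096 Dec  5 23:39 ..
drwxr-xr-x  2 agent agent 4096 Dec  5 23:39 pics
{'t': 0.0, 'q': array([-8.53942150e-02,  1.31157461e-01,  1.48928460e+00,  1.30356598e-05,
        1.52298228e+00, -8.53825703e-02]), 'dq': array([ 0.00132715, -0.00048845,  0.00155248, -0.00034235,  0.00115694,
        0.00217361]), 'joint_torque': array([-1.61290725e-03, -5.59853125e+01, -4.91755986e+01,  7.67333270e-02,
        3.59135563e-02, -2.97389461e-04]), 'tool_pos': array([5.99467073e-01, 7.61175083e-05, 2.36586702e-01]), 'orientation': array([-1.21041213,  1.2106316 , -1.20822112]), 'force': array([ 0.05469428, -0.40382383, -0.29668563]), 'wrist_torque': array([-0.01192587,  0.00518841, -0.0237463 ]), 'opening': 0.09290021663920198}
scene {'K': array([[432.31755775,   0.        , 317.17540762],
       [  0.        , 432.31755775, 199.35393203],
       [  0.        ,   0.        ,   1.        ]]), 'k1': -0.0359904861793345, 'position': array([ 1.13985223, -0.59217999,  0.95507285]), 'orientation': array([-2.24700494, -0.80377269,  0.32239706])}
side {'K': array([[377.28690728,   0.        , 319.72847932],
       [  0.        , 377.28690728, 198.53069172],
       [  0.        ,   0.        ,   1.        ]]), 'k1': 0.006038869348185048, 'position': array([ 0.48855607, -0.73186713,  0.61400304]), 'orientation': array([-2.12652665,  0.13932449, -0.07115335])}
wrist {'K': array([[295.44526712,   0.        , 320.2884433 ],
       [  0.        , 295.44526712, 190.54605076],
       [  0.        ,   0.        ,   1.        ]]), 'k1': 0.008027824975812468, 'position': array([0.59901524, 0.07759132, 0.38486932]), 'orientation': array([ 2.86073952e+00,  7.62453742e-04, -2.57868840e-03])}
0.15
```

View pics/scene0.png

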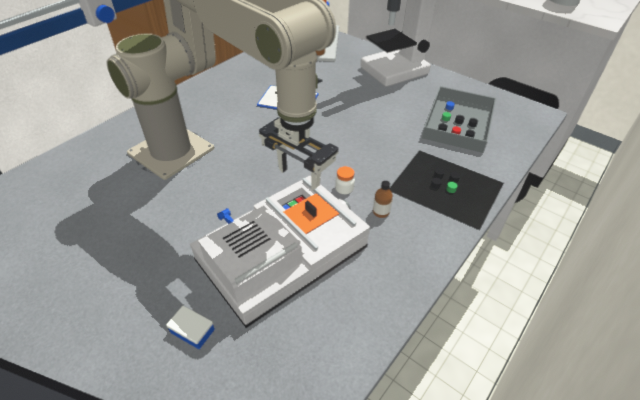

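View pics/side0.png

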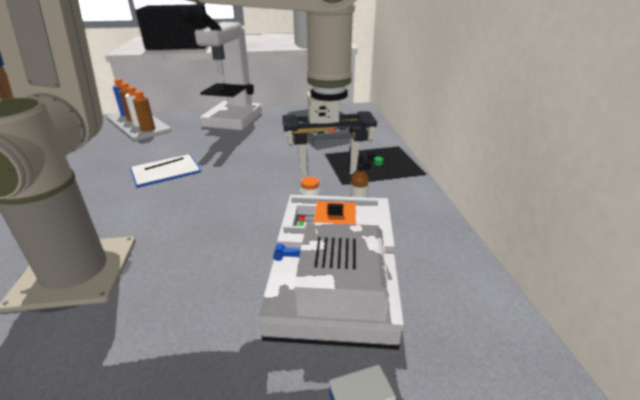

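View pics/wrist0.png

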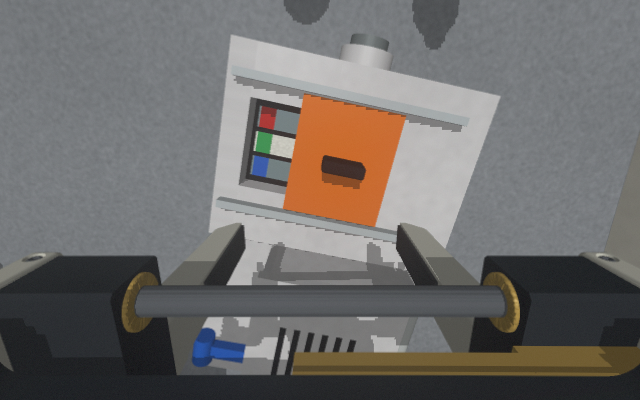

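The wrist view shows the deck corners at about (231,36) and (499,97), the compartment's front corners at (255,99) and (240,185), the fin near (343,167) and the blue grip at (205,347). The cover is partly open. Next I fit the instrument's pose.

```bash
cat > h.py <<'E'
import numpy as np, cv2
from scipy.spatial.transform import Rotation as R
from scipy.optimize import least_squares
def proj(m,P):
    P=np.atleast_2d(P); Rc=R.from_rotvec(m["orientation"]).as_matrix()
    c=(P-m["position"])@Rc; s=c[:,:2]/c[:,2:]
    r2=(s**2).sum(1,keepdims=True); s=s*(1+m["k1"]*r2)
    return s*[m["K"][0,0],m["K"][1,1]]+[m["K"][0,2],m["K"][1,2]]
def inst(p,P):
    c,s=np.cos(p[2]),np.sin(p[2]); P=np.atleast_2d(P)
    return np.c_[p[0]+c*P[:,0]-s*P[:,1],p[1]+s*P[:,0]+c*P[:,1],P[:,2]]
E
python3 - <<'E'
from h import *
from plant import imaging,robot,models
ms={n:imaging.camera_model(n) for n in ["scene","side","wrist"]}
obs=[("wrist",(-.13,.2,.085),(231,36)),("wrist",(.13,.2,.085),(499,97)),
("wrist",(-.105,.15,.085),(255,99)),("wrist",(-.105,.06,.085),(240,185)),("wrist",(-.105,-.1,.138),(203,347))]
f=lambda p:np.concatenate([(proj(ms[n],inst(p,P))[0]-u) for n,P,u in obs])
r=least_squares(f,[.6,-.1,-.1],loss='soft_l1'); p=r.x; print(p,np.degrees(p[2])); print(r.fun.reshape(-1,2).round(1))
np.save("pose.npy",p)
for n in ms:
    im=cv2.imread(f"pics/{n}0.png")
    def pl(P,col):
        u=proj(ms[n],inst(p,P))*16
        cv2.polylines(im,[u.round().astype(np.int32)],True,col,1,cv2.LINE_AA,4)
    B=lambda x0,x1,y0,y1,z:[(x0,y0,z),(x1,y0,z),(x1,y1,z),(x0,y1,z)]
    pl(B(-.13,.13,0,.2,.085),(255,0,255)); pl(B(-.13,.13,-.2,.2,0),(255,0,255)); pl(B(-.105,-.025,.06,.15,.085),(0,255,0))
    pl(B(-.06,.1,-.195,-.005,.144),(255,255,0)); pl(B(-.115,-.095,-.115,-.085,.138),(0,255,255))
    pl(B(-.13,.13,-.2,0,.07),(0,0,255))
    im=cv2.resize(im,None,fx=1.25,fy=1.25); cv2.imwrite(f"pics/{n}0o.png",im)
# other things
for t in ["bottle","jar","slide_box","cover_grip","hatch_grip"]:
    for c in ms:
        for d in models.outline_of(c,t)[:2]:
            print(t,c,round(d["confidence"],2),np.round(d["pixel"],1),d["pixels"].sum())
print(robot.read_state()["t"])
print(R.from_rotvec(robot.read_state()["orientation"]).as_matrix().round(3))
E
```

```text
[ 0.6029509  -0.08415695 -0.20824447] -11.93152927728297
[[ 0.5 -0. ]
 [ 0.8  0.4]
 [-4.2 -1. ]
 [-1.4  0.8]
 [ 0.9 -0. ]]
bottle scene 0.81 [380.6 200.4] 538
bottle side 0.56 [359.9 179.6] 518
bottle wrist 0.17 [289.3 339.8] 8753
jar scene 0.6 [346.  180.1] 480
jar scene 0.49 [276.3 246.2] 14935
jar side 0.78 [312.5 187.5] 348
slide_box scene 0.7 [192.5 329.7] 1224
slide_box side 0.76 [362.1 384.4] 1731
cover_grip scene 0.83 [310.4 213.9] 1243
cover_grip side 0.95 [335.6 214.6] 854
cover_grip side 0.55 [359.9 185.1] 462
cover_grip wrist 0.83 [341.  160.5] 11565
hatch_grip scene 0.89 [245.6 242.2] 4467
hatch_grip side 0.83 [338.6 255.4] 6239
hatch_grip wrist 0.83 [289.7 340.7] 9034
0.9
[[ 0. -0.  1.]
 [-1. -0.  0.]
 [ 0. -1. -0.]]
```

```bash
python3 -c "
import cv2,numpy as np
a=cv2.imread('pics/wrist0o.png');b=cv2.imread('pics/side0.png');
cv2.imwrite('pics/w.png',a)
s=cv2.imread('pics/scene0o.png')[180:430,200:500];s=cv2.resize(s,None,fx=2,fy=2);cv2.imwrite('pics/s.png',s)"
```

```text
(no output)
```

View pics/w.png

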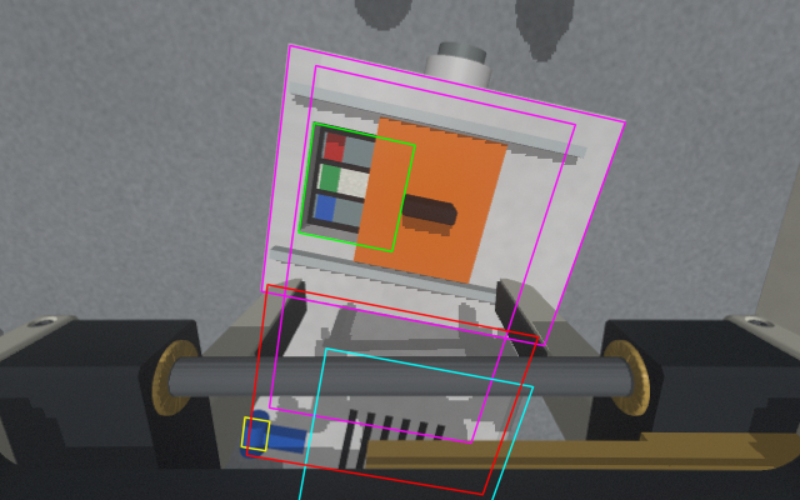

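View pics/s.png

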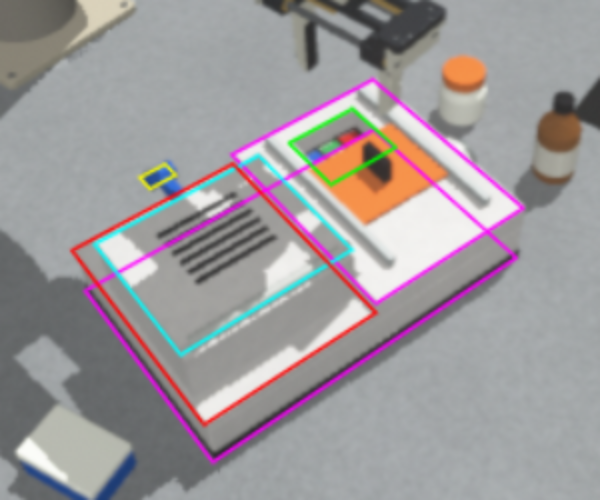

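View pics/side0o.png

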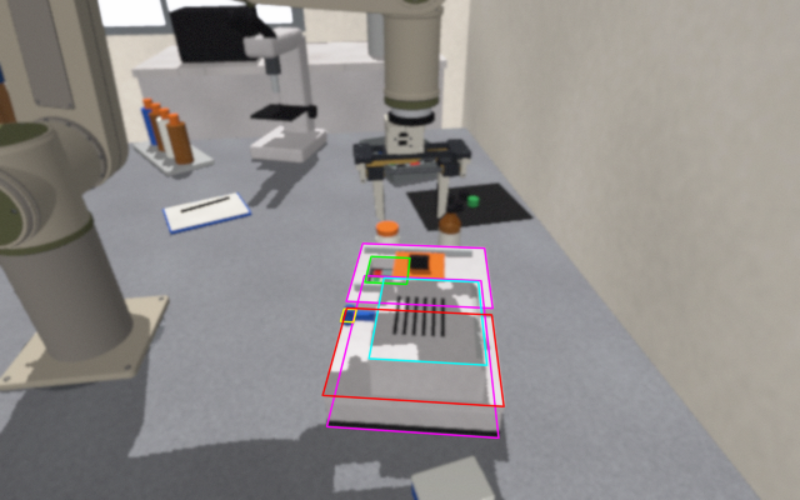

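```bash
cat >> h.py <<'E'
def ray(m,u,z):
    K=m["K"]; s=np.array([(u[0]-K[0,2])/K[0,0],(u[1]-K[1,2])/K[1,1]]); s0=s.copy()
    for _ in range(10): s=s0/(1+m["k1"]*(s@s))
    d=R.from_rotvec(m["orientation"]).as_matrix()@np.r_[s,1]
    return m["position"]+d*(z-m["position"][2])/d[2]
def toinst(p,X):
    c,s=np.cos(p[2]),np.sin(p[2]); d=np.asarray(X)[:2]-p[:2]
    return np.array([c*d[0]+s*d[1],-s*d[0]+c*d[1],X[2]])
def need(target,Rt):
    """shift in tool axes and turn (deg rotvec tool axes) from now"""
    from plant import robot
    s=robot.read_state(); Rn=R.from_rotvec(s["orientation"])
    d=Rn.inv().apply(np.asarray(target)-s["tool_pos"]); w=(Rn.inv()*Rt).as_rotvec(degrees=True)
    print("t",round(s["t"],2),"pos",s["tool_pos"].round(4),"shift mm",(d*1000).round(1),"turn",w.round(2),"open",round(s["opening"]*1000,1),"F",s["force"].round(1))
def Rtool(p):  # tool z=inst y, tool y down, x = y cross z
    z=np.array([-np.sin(p[2]),np.cos(p[2]),0]); y=np.array([0,0,-1.]); x=np.cross(y,z)
    return R.from_matrix(np.c_[x,y,z])
E
python3 - <<'E'
from h import *
from plant import imaging
p=np.load("pose.npy")
m=imaging.camera_model("wrist")
for u,z in [((303,95),.09),((284,210),.09),((405,117),.09),((376,226),.09),((322,157),.121),((364,165),.121),((205,347),.148)]:
    print(u,(toinst(p,ray(m,u,z))*1000).round(1))
for n,u,z in [("scene",(380,215),.0),("scene",(345,192),0),("scene",(190,325),.04)]:
    X=ray(imaging.camera_model(n),u,z);print(u,X.round(3),(toinst(p,X)*1000).round())
print(inst(p,[(-.105,-.1,.138),(.09,-.1,.138),(-.065,.105,.106)]).round(4))
need(inst(p,[(0,.105,.19)])[0],Rtool(p))
E
```

```text
(303, 95) [-55.2 163.2  90. ]
(284, 210) [-52.8  44.9  90. ]
(405, 117) [ 45.5 163.7  90. ]
(376, 226) [47.5 47.5 90. ]
(322, 157) [-26.4 113.9 121. ]
(364, 165) [ 12.5 114.6 121. ]
(205, 347) [-100.8  -90.   148. ]
(380, 215) [0.735 0.211 0.   ] [ 68. 316.   0.]
(345, 192) [ 0.595  0.223 -0.   ] [-71. 299.  -0.]
(190, 325) [ 0.604 -0.394  0.04 ] [  65. -303.   40.]
[[ 0.4795 -0.1603  0.138 ]
 [ 0.6703 -0.2006  0.138 ]
 [ 0.5611  0.032   0.106 ]]
t 0.9 pos [0.6    0.     0.2377] shift mm [-18.6  47.6  24.7] turn [  0.   -78.07   0.  ] open 92.8 F [ 0.8  0.3 -0.3]
```

Request:
carry_out --motion '[0,0,0,0,-8.5,0,0,0,0,0,0,-8.5,0,0,0,0,0,0,-8.5,0,0,0,0,0,0,-8.5,0,0,0,0,0,0,-8.5,0,0]'

```text
t: 1.4
tool_pos: [0.6, 0.0, 0.2377]
orientation: [-1.475, 0.639, -0.639]
force: [-0.5, -0.4, -0.4]
opening: 0.0572
```

Request:
carry_out --motion '[0,0,0,0,-8.5,0,0,0,0,0,0,-8.5,0,0,0,0,0,0,-8.5,0,0,0,0,0,0,-8.5,0,0,0,0,0,0,0,0,0]'

```text
t: 1.9
tool_pos: [0.6, 0.0, 0.2377]
orientation: [-1.564, 0.168, -0.169]
force: [-0.2, -0.4, -0.8]
opening: 0.0466
```

Run:
```python
from h import *
from plant import imaging
p=np.load("pose.npy")
need(inst(p,[(-.005,.105,.116)])[0],Rtool(p))
```

```text
t 1.9 pos [0.6    0.     0.2377] shift mm [ 15.1 121.8  23.3] turn [-0.   -0.37  0.01] open 46.6 F [-0.2 -0.4 -0.8]
```

Request:
carry_out --motion '[0.005,0.02,0.008,0,-0.4,0,0,0.005,0.02,0.008,0,0,0,0,0.005,0.02,0.007,0,0,0,0,0,0,0,0,0,0,0,0,0,0,0,0,0,0]'

```text
t: 2.4
tool_pos: [0.6211, 0.0195, 0.1781]
orientation: [-1.563, 0.177, -0.182]
force: [0.3, -0.6, 0.5]
opening: 0.0464
```

Run:
```python
from h import *
from plant import imaging
p=np.load("pose.npy")
need(inst(p,[(-.005,.105,.116)])[0],Rtool(p))
m=imaging.camera_model("wrist")
im=imaging.read_camera("wrist"); cv2.imwrite("pics/w1r.png",im)
B=lambda x0,x1,y0,y1,z:[(x0,y0,z),(x1,y0,z),(x1,y1,z),(x0,y1,z)]
for P in [B(-.105,-.025,.06,.15,.085),B(-.025,.015,.099,.111,.121),B(-.13,.13,0,.2,.085),B(-.115,-.095,-.115,-.085,.138),B(-.06,.1,-.195,-.005,.144)]:
    cv2.polylines(im,[(proj(m,inst(p,P))*16).round().astype(np.int32)],True,(255,0,255),1,cv2.LINE_AA,4)
cv2.imwrite("pics/w1.png",cv2.resize(im,None,fx=1.25,fy=1.25))
```

```text
t 2.4 pos [0.6211 0.0195 0.1781] shift mm [-1.5 62.1 -0.2] turn [-0.02 -1.2   0.19] open 46.4 F [ 0.3 -0.6  0.5]
```

View pics/w1.png

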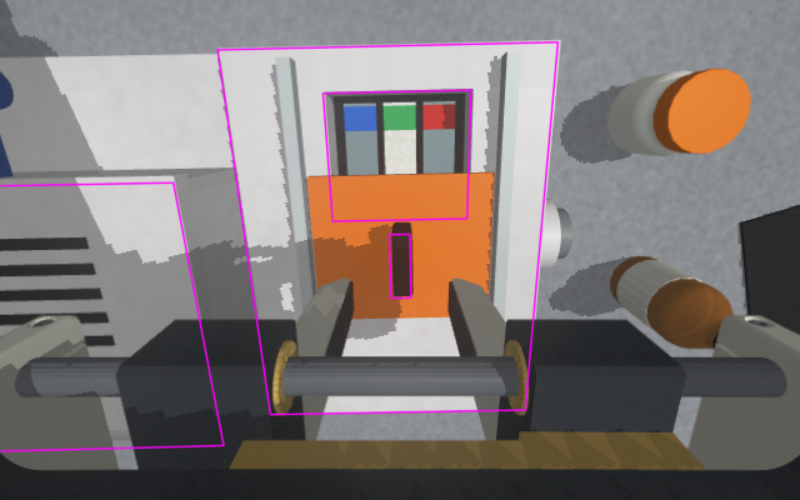

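The projection lines match the deck, mouth and fin. The fin's top spans about (393–411, 225–297) in the enlarged view and sits between the fingers. I'll descend and grip it.

Request:
carry_out --motion '[-0.001,0.02,0,0,-1,0,0,-0.001,0.02,0,0,0,0,0,-0.001,0.021,0,0,0,0,0,0,0,0,0,0,0,-1,0,0,0,0,0,0,-1]' --squeeze 15

```text
t: 2.95
tool_pos: [0.6217, 0.0183, 0.1242]
orientation: [-1.564, 0.16, -0.182]
force: [-0.5, 1.0, 0.5]
opening: 0.0349
```

Request:
carry_out --motion '[0,0,0,0,0,0,-1,0,0,0,0,0,0,-1,0,0,0,0,0,0,-1,0,0,0,0,0,0,-1,0,0,0,0,0,0,-1]' --squeeze 15

```text
t: 3.45
tool_pos: [0.6236, 0.0199, 0.1281]
orientation: [-1.561, 0.157, -0.186]
force: [1.1, 0.4, -3.0]
opening: 0.0117
```

Run:
```python
from h import *
p=np.load("pose.npy")
need(inst(p,[(-.065,.105,.116)])[0],Rtool(p))
```

```text
t 3.45 pos [0.6236 0.0199 0.1281] shift mm [-63.9  10.9  -1.8] turn [-0.3  -0.59  1.04] open 11.7 F [ 1.1  0.4 -3. ]
```

Request:
carry_out --motion '[-0.012,0,0,0,0,0,-1,-0.012,0,0,0,0,0,-1,-0.012,0,0,0,0,0,-1,-0.01,0,0,0,0,0,-1,-0.005,0,0,0,0,0,-1]'

```text
t: 3.95
tool_pos: [0.574, 0.0303, 0.128]
orientation: [-1.561, 0.154, -0.19]
force: [2.2, 0.7, -4.7]
opening: 0.0114
```

Run:
```python
from h import *
p=np.load("pose.npy")
need(inst(p,[(-.065,.105,.116)])[0],Rtool(p))
```

```text
t 3.95 pos [0.574  0.0303 0.128 ] shift mm [-13.3  11.7  -1.2] turn [-0.28 -0.63  1.26] open 11.4 F [ 2.2  0.7 -4.7]
```

Request:
carry_out --motion '[-0.005,0,0,0,0,0,-1,-0.004,0,0,0,0,0,-1,-0.004,0,0,0,0,0,-1,-0.004,0,0,0,0,0,-1,-0.004,0,0,0,0,0,-1]'

```text
t: 4.45
tool_pos: [0.5606, 0.0331, 0.1291]
orientation: [-1.562, 0.14, -0.206]
force: [16.9, -2.1, -13.6]
opening: 0.0121
```

Run:
```python
from h import *
p=np.load("pose.npy")
need(inst(p,[(-.065,.105,.116)])[0],Rtool(p))
```

```text
t 4.45 pos [0.5606 0.0331 0.1291] shift mm [ 0.2 13.1 -1.1] turn [-0.36 -0.69  2.39] open 12.1 F [ 16.9  -2.1 -13.6]
```

The pull reached 17 N with the TCP at instrument x = -65, so the cover is at its stop. I'll release and rise.

Request:
carry_out --motion '[0,0,0,0,0,0,-0.1,0,0,0,0,0,0,-0.1,0,0,0,0,0,0,-0.1,0,-0.02,0,0,0,0,-0.1,0,-0.03,0,0,0,0,-0.1]'

```text
t: 4.95
tool_pos: [0.556, 0.0333, 0.1769]
orientation: [-1.562, 0.146, -0.201]
force: [0.7, 0.4, 0.3]
opening: 0.0412
```

Request:
carry_out --motion '[0,-0.03,0,0,0,0,0,0,-0.03,0,0,0,0,0,0,-0.005,0,0,0,0,0,0,0,0,0,0,0,0,0,0,0,0,0,0,0]'

```text
t: 5.45
tool_pos: [0.5546, 0.0338, 0.2486]
orientation: [-1.561, 0.142, -0.205]
force: [0.0, -0.2, -0.8]
opening: 0.0465
```

Run:
```python
from h import *
from plant import imaging
p=np.load("pose.npy")
need(inst(p,[(-.105,-.100,.138)])[0],Rtool(p))
m=imaging.camera_model("wrist")
im=imaging.read_camera("wrist"); cv2.imwrite("pics/w2r.png",im)
B=lambda x0,x1,y0,y1,z:[(x0,y0,z),(x1,y0,z),(x1,y1,z),(x0,y1,z)]
for P in [B(-.115,-.015,.046,.164,.090),B(-.085,-.045,.099,.111,.121),B(-.13,.13,0,.2,.085),B(-.115,-.095,-.115,-.085,.138),B(-.06,.1,-.195,-.005,.144)]:
    cv2.polylines(im,[(proj(m,inst(p,P))*16).round().astype(np.int32)],True,(255,0,255),1,cv2.LINE_AA,4)
cv2.imwrite("pics/w2.png",cv2.resize(im,None,fx=1.25,fy=1.25))
```

```text
t 5.45 pos [0.5546 0.0338 0.2486] shift mm [ -35.1  107.8 -206.5] turn [-0.38 -0.72  2.26] open 46.5 F [ 0.  -0.2 -0.8]
```

View pics/w2.png

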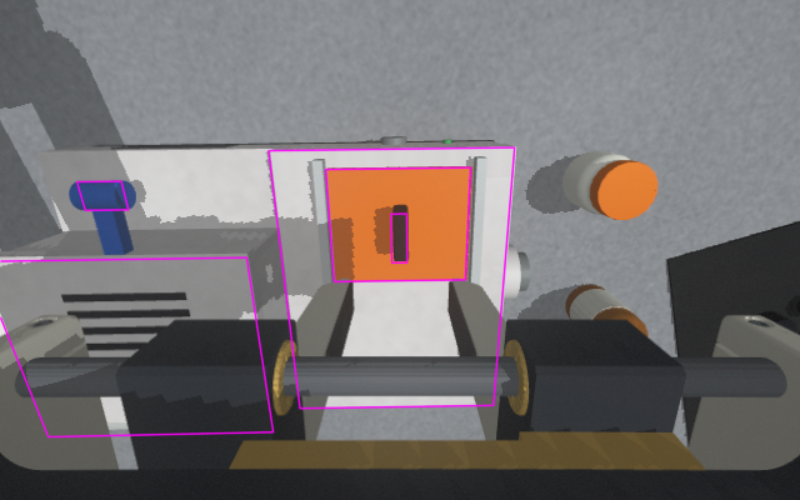

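The cover outline matches the model at fully shut, to about 1 mm. The blue grip shows at about (102,196) enlarged, close to its prediction. I'll move above it.

Request:
carry_out --motion '[-0.006,0.003,-0.035,-0.4,-0.7,2.2,0.3,-0.006,0.003,-0.035,0,0,0,0.3,-0.006,0.003,-0.035,0,0,0,0.3,-0.006,0.003,-0.035,0,0,0,0.3,-0.006,0.003,-0.035,0,0,0,0.3]'

```text
t: 6.0
tool_pos: [0.4842, -0.1311, 0.2234]
orientation: [-1.562, 0.168, -0.147]
force: [0.9, -0.3, -0.3]
opening: 0.0606
```

Request:
carry_out --motion '[-0.003,0.008,-0.028,0,0,0,0.3,0,0.005,0,0,0,0,0.3,0,0.005,0,0,0,0,0.3,0,0,0,0,0,0,0.3,0,0,0,0,0,0,0.3]'

```text
t: 6.5
tool_pos: [0.4705, -0.1599, 0.1975]
orientation: [-1.559, 0.18, -0.142]
force: [-0.5, 0.1, 0.2]
opening: 0.0604
```

```bash
cat > look.py <<'E'
import sys
from h import *
from plant import imaging
def look(name,n="wrist",q=0.0):
    p=np.load("pose.npy")
    m=imaging.camera_model(n)
    im=imaging.read_camera(n); cv2.imwrite(f"pics/{name}r.png",im)
    B=lambda x0,x1,y0,y1,z:[(x0,y0,z),(x1,y0,z),(x1,y1,z),(x0,y1,z)]
    gx,gz=.09-.195*np.cos(q),.138+.195*np.sin(q)
    for P in [B(-.115,-.015,.046,.164,.090),B(-.13,.13,0,.2,.085),B(gx-.01,gx+.01,-.115,-.085,gz)]:
        cv2.polylines(im,[(proj(m,inst(p,P))*16).round().astype(np.int32)],True,(255,0,255),1,cv2.LINE_AA,4)
    cv2.imwrite(f"pics/{name}.png",cv2.resize(im,None,fx=1.25,fy=1.25))
E
python3 - <<'E'
from look import *
p=np.load("pose.npy")
need(inst(p,[(-.105,-.100,.138)])[0],Rtool(p))
look("w3")
E
```

```text
t 6.5 pos [ 0.4705 -0.1599  0.1975] shift mm [10.4 59.3  1.2] turn [-0.2   0.2  -1.41] open 60.4 F [-0.5  0.1  0.2]
```

View pics/w3.png

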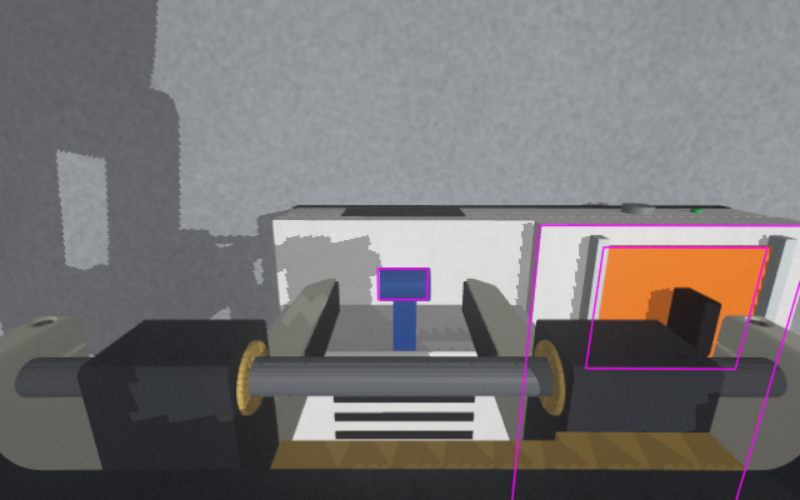

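The predicted bar outline falls on the blue bar at (404,284) and sits between the fingers. I'll descend.

Request:
carry_out --motion '[0.004,0.018,0,0,0,-1.4,0.3,0.004,0.018,0.001,0,0,0,0.3,0.003,0.016,0,0,0,0,0.3,0,0.005,0,0,0,0,0.3,0,0,0,0,0,0,0.3]'

```text
t: 7.05
tool_pos: [0.4847, -0.1575, 0.1415]
orientation: [-1.563, 0.151, -0.16]
force: [0.1, -0.0, 0.4]
opening: 0.06
```

Run:
```python
from look import *
p=np.load("pose.npy")
need(inst(p,[(-.105,-.100,.138)])[0],Rtool(p))
```

```text
t 7.05 pos [ 0.4847 -0.1575  0.1415] shift mm [-4.5  3.4 -3.7] turn [-0.18  0.58  0.3 ] open 60.0 F [ 0.1 -0.   0.4]
```

Request:
carry_out --motion '[-0.004,0.003,-0.004,0,0.5,0,0.3,0,0,0,0,0,0,0.3,0,0,0,0,0,0,0.3,0,0,0,0,0,0,-0.2,0,0,0,0,0,0,-0.2]'

```text
t: 7.55
tool_pos: [0.4811, -0.1612, 0.1417]
orientation: [-1.564, 0.155, -0.17]
force: [-0.3, 0.8, -0.7]
opening: 0.0491
```

Run:
```python
from look import *
p=np.load("pose.npy")
need(inst(p,[(-.105,-.100,.138)])[0],Rtool(p))
look("w4")
```

```text
t 7.55 pos [ 0.4811 -0.1612  0.1417] shift mm [-1.8  3.6  0.5] turn [-0.12  0.08  0.56] open 49.1 F [-0.3  0.8 -0.7]
```

View pics/w4.png

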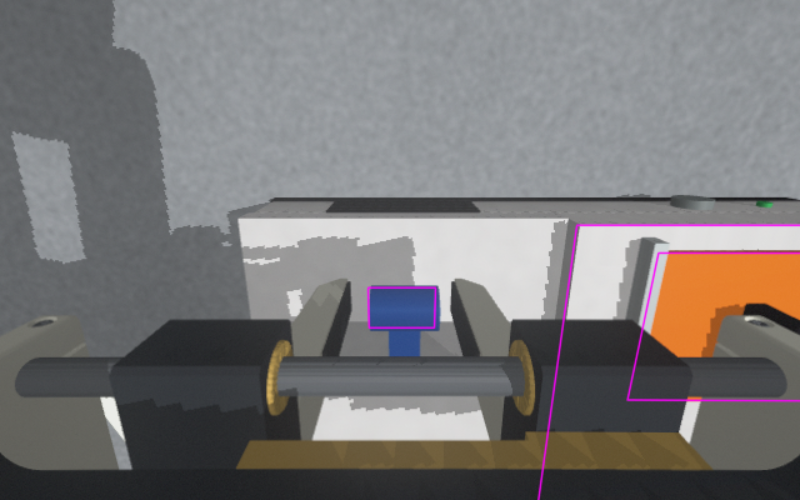

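The bar at (404,309) is centred between the fingers. I'll lower a little and close.

Request:
carry_out --motion '[-0.002,0.004,0,0,0,0,-0.2,0,0.001,0,0,0,0,-1,0,0,0,0,0,0,-1,0,0,0,0,0,0,-1,0,0,0,0,0,0,-1]' --squeeze 20

```text
t: 8.1
tool_pos: [0.4796, -0.1593, 0.1364]
orientation: [-1.561, 0.153, -0.171]
force: [-0.9, 0.4, 1.7]
opening: 0.0299
```

Run:
```python
from look import *
p=np.load("pose.npy")
need(inst(p,[(-.105,-.100,.138)])[0],Rtool(p))
```

```text
t 8.1 pos [ 0.4796 -0.1593  0.1364] shift mm [ 0.1 -1.6 -1. ] turn [-0.28  0.1   0.59] open 29.9 F [-0.9  0.4  1.7]
```

Gripped at 29.9 mm. Now I lift along the arc.

Request:
carry_out --motion '[0,-0.01,0,0,0,0,-1,0.001,-0.01,0,0,0,0,-1,0.001,-0.01,0,0,0,0,-1,0.002,-0.009,0,0,0,0,-1,0.002,-0.009,0,0,0,0,-1]'

```text
t: 8.6
tool_pos: [0.485, -0.1604, 0.185]
orientation: [-1.56, 0.154, -0.17]
force: [4.9, 0.2, -3.8]
opening: 0.0302
```

```bash
cat > arc.py <<'E'
from h import *
from plant import robot
p=np.load("pose.npy"); s=robot.read_state()
X=toinst(p,s["tool_pos"]); d=X-[.09,-.1,.138]
q=np.arctan2(d[2],-d[0]); print("q %.3f r %.1f y %.1f"%(q,1000*np.hypot(d[0],d[2]),X[1]*1000))
for qt in [q+.05,q+.1,.8,.85,.9,1.03]:
    T=inst(p,[(.09-.195*np.cos(qt),-.1,.138+.195*np.sin(qt))])[0]; print(round(qt,2),end=" "); need(T,Rtool(p))
E
python3 arc.py
```

```text
q 0.243 r 195.4 y -98.9
0.29 t 8.6 pos [ 0.485  -0.1604  0.185 ] shift mm [ 3.  -9.3 -1. ] turn [-0.33  0.09  0.53] open 30.2 F [ 4.9  0.2 -3.8]
0.34 t 8.6 pos [ 0.485  -0.1604  0.185 ] shift mm [  6.1 -18.5  -1. ] turn [-0.33  0.09  0.53] open 30.2 F [ 4.9  0.2 -3.8]
0.8 t 8.6 pos [ 0.485  -0.1604  0.185 ] shift mm [ 54.6 -92.3  -0.6] turn [-0.33  0.09  0.53] open 30.2 F [ 4.9  0.2 -3.8]
0.85 t 8.6 pos [ 0.485  -0.1604  0.185 ] shift mm [ 61.8 -98.9  -0.6] turn [-0.33  0.09  0.53] open 30.2 F [ 4.9  0.2 -3.8]
0.9 t 8.6 pos [ 0.485  -0.1604  0.185 ] shift mm [  69.4 -105.1   -0.6] turn [-0.33  0.09  0.53] open 30.2 F [ 4.9  0.2 -3.8]
1.03 t 8.6 pos [ 0.485  -0.1604  0.185 ] shift mm [  90.3 -119.3   -0.5] turn [-0.33  0.09  0.53] open 30.2 F [ 4.9  0.2 -3.8]
```

Request:
carry_out --motion '[0.003,-0.009,0,0,0,0,-1,0.003,-0.009,0,0,0,0,-1,0.004,-0.009,0,0,0,0,-1,0.004,-0.009,0,0,0,0,-1,0.005,-0.009,0,0,0,0,-1]'

```text
t: 9.1
tool_pos: [0.5041, -0.1644, 0.2337]
orientation: [-1.559, 0.156, -0.169]
force: [2.3, 1.0, -3.1]
opening: 0.03
```

```bash
python3 arc.py
```

```text
q 0.512 r 195.2 y -98.9
0.56 t 9.1 pos [ 0.5041 -0.1644  0.2337] shift mm [ 5.3 -8.2 -1. ] turn [-0.35  0.1   0.44] open 30.0 F [ 2.3  1.  -3.1]
0.61 t 9.1 pos [ 0.5041 -0.1644  0.2337] shift mm [ 10.7 -16.3  -1. ] turn [-0.35  0.1   0.44] open 30.0 F [ 2.3  1.  -3.1]
0.8 t 9.1 pos [ 0.5041 -0.1644  0.2337] shift mm [ 34.6 -43.9  -0.9] turn [-0.35  0.1   0.44] open 30.0 F [ 2.3  1.  -3.1]
0.85 t 9.1 pos [ 0.5041 -0.1644  0.2337] shift mm [ 41.9 -50.5  -0.8] turn [-0.35  0.1   0.44] open 30.0 F [ 2.3  1.  -3.1]
0.9 t 9.1 pos [ 0.5041 -0.1644  0.2337] shift mm [ 49.4 -56.6  -0.8] turn [-0.35  0.1   0.44] open 30.0 F [ 2.3  1.  -3.1]
1.03 t 9.1 pos [ 0.5041 -0.1644  0.2337] shift mm [ 70.3 -70.9  -0.8] turn [-0.35  0.1   0.44] open 30.0 F [ 2.3  1.  -3.1]
```

Request:
carry_out --motion '[0.005,-0.008,0,0,0,0,-1,0.005,-0.008,0,0,0,0,-1,0.006,-0.008,0,0,0,0,-1,0.006,-0.008,0,0,0,0,-1,0.007,-0.007,0,0,0,0,-1]'

```text
t: 9.6
tool_pos: [0.5348, -0.1708, 0.2761]
orientation: [-1.559, 0.155, -0.169]
force: [-0.3, 0.6, -2.0]
opening: 0.0299
```

```bash
python3 arc.py
```

```text
q 0.783 r 195.7 y -98.9
0.83 t 9.6 pos [ 0.5348 -0.1708  0.2761] shift mm [ 7.6 -6.2 -1.1] turn [-0.38  0.11  0.45] open 29.9 F [-0.3  0.6 -2. ]
0.88 t 9.6 pos [ 0.5348 -0.1708  0.2761] shift mm [ 15.  -12.5  -1. ] turn [-0.38  0.11  0.45] open 29.9 F [-0.3  0.6 -2. ]
0.8 t 9.6 pos [ 0.5348 -0.1708  0.2761] shift mm [ 2.9 -1.8 -1.1] turn [-0.38  0.11  0.45] open 29.9 F [-0.3  0.6 -2. ]
0.85 t 9.6 pos [ 0.5348 -0.1708  0.2761] shift mm [10.1 -8.4 -1.1] turn [-0.38  0.11  0.45] open 29.9 F [-0.3  0.6 -2. ]
0.9 t 9.6 pos [ 0.5348 -0.1708  0.2761] shift mm [ 17.6 -14.5  -1. ] turn [-0.38  0.11  0.45] open 29.9 F [-0.3  0.6 -2. ]
1.03 t 9.6 pos [ 0.5348 -0.1708  0.2761] shift mm [ 38.6 -28.8  -1. ] turn [-0.38  0.11  0.45] open 29.9 F [-0.3  0.6 -2. ]
```

Request:
carry_out --motion '[0.008,-0.007,0,0,0,0,-1,0.008,-0.006,0,0,0,0,-1,0.009,-0.006,0,0,0,0,-1,0.009,-0.006,0,0,0,0,-1,0.008,-0.005,0,0,0,0,-1]'

```text
t: 10.1
tool_pos: [0.5778, -0.1799, 0.3093]
orientation: [-1.559, 0.157, -0.166]
force: [2.7, 0.3, -7.0]
opening: 0.0297
```

```bash
python3 arc.py
```

```text
q 1.065 r 195.8 y -98.9
1.12 t 10.1 pos [ 0.5778 -0.1799  0.3093] shift mm [ 9.  -3.8 -1.1] turn [-0.38  0.11  0.28] open 29.7 F [ 2.7  0.3 -7. ]
1.17 t 10.1 pos [ 0.5778 -0.1799  0.3093] shift mm [17.9 -7.8 -1.1] turn [-0.38  0.11  0.28] open 29.7 F [ 2.7  0.3 -7. ]
0.8 t 10.1 pos [ 0.5778 -0.1799  0.3093] shift mm [-41.2  31.2  -1.3] turn [-0.38  0.11  0.28] open 29.7 F [ 2.7  0.3 -7. ]
0.85 t 10.1 pos [ 0.5778 -0.1799  0.3093] shift mm [-34.   24.6  -1.2] turn [-0.38  0.11  0.28] open 29.7 F [ 2.7  0.3 -7. ]
0.9 t 10.1 pos [ 0.5778 -0.1799  0.3093] shift mm [-26.5  18.4  -1.2] turn [-0.38  0.11  0.28] open 29.7 F [ 2.7  0.3 -7. ]
1.03 t 10.1 pos [ 0.5778 -0.1799  0.3093] shift mm [-5.6  4.1 -1.1] turn [-0.38  0.11  0.28] open 29.7 F [ 2.7  0.3 -7. ]
```

Request:
carry_out --motion '[0,0,0,0,0,0,-1,0,0,0,0,0,0,-1,0,0,0,0,0,0,-1,0,0,0,0,0,0,-1,0,0,0,0,0,0,-1]'

```text
t: 10.6
tool_pos: [0.5786, -0.1801, 0.3098]
orientation: [-1.559, 0.158, -0.166]
force: [2.1, 0.5, -3.1]
opening: 0.0298
```

```bash
python3 arc.py | head -1
python3 - <<'E'
from look import *
look("s5","side",1.065); look("w5","wrist",1.065)
E
```

```text
q 1.070 r 195.8 y -98.9
```

View pics/s5.png

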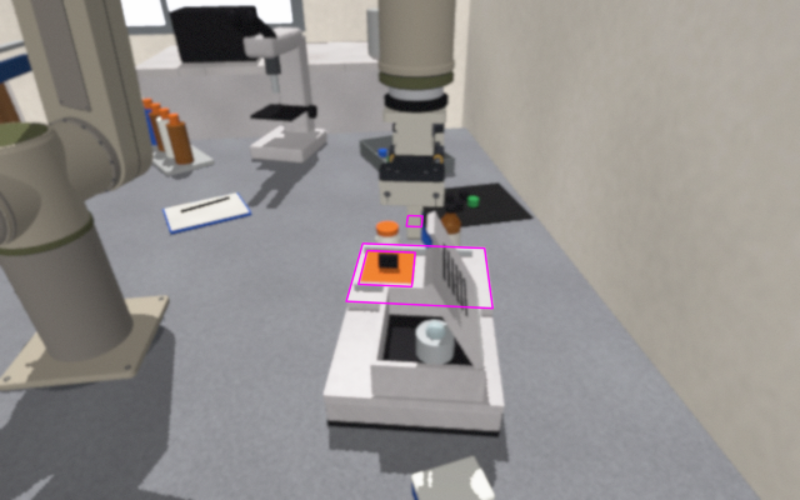

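View pics/w5.png

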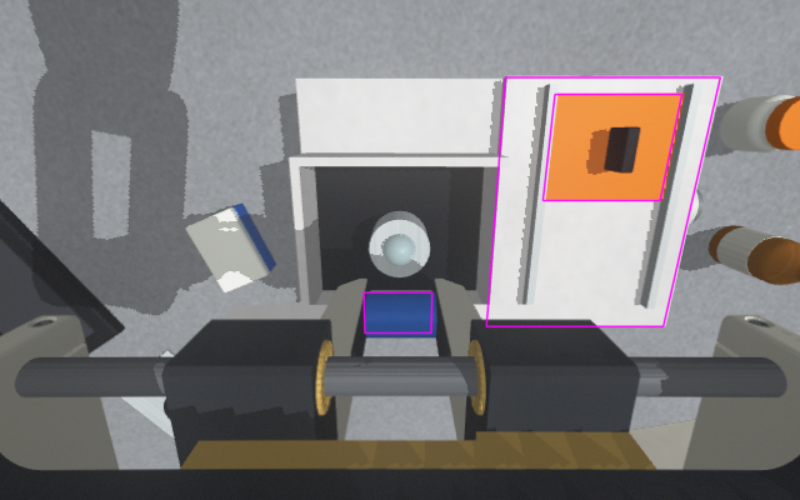

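The bar is in the fingers where predicted, the hatch is at about 1.07 rad and the cover is shut. I'll ease it back.

Request:
carry_out --motion '[-0.004,0.002,0,0,0,0,-1,-0.004,0.002,0,0,0,0,-1,-0.004,0.003,0,0,0,0,-1,-0.004,0.003,0,0,0,0,-1,-0.004,0.003,0,0,0,0,-1]'

```text
t: 11.2
tool_pos: [0.5586, -0.1759, 0.2972]
orientation: [-1.56, 0.154, -0.169]
force: [3.3, 1.6, -1.4]
opening: 0.03
```

```bash
python3 arc.py
```

```text
q 0.948 r 196.1 y -98.9
1.0 t 11.2 pos [ 0.5586 -0.1759  0.2972] shift mm [ 8.7 -4.5 -1.1] turn [-0.35  0.13  0.49] open 30.0 F [ 3.3  1.6 -1.4]
1.05 t 11.2 pos [ 0.5586 -0.1759  0.2972] shift mm [17.1 -9.5 -1.1] turn [-0.35  0.13  0.49] open 30.0 F [ 3.3  1.6 -1.4]
0.8 t 11.2 pos [ 0.5586 -0.1759  0.2972] shift mm [-21.6  19.2  -1.2] turn [-0.35  0.13  0.49] open 30.0 F [ 3.3  1.6 -1.4]
0.85 t 11.2 pos [ 0.5586 -0.1759  0.2972] shift mm [-14.3  12.6  -1.2] turn [-0.35  0.13  0.49] open 30.0 F [ 3.3  1.6 -1.4]
0.9 t 11.2 pos [ 0.5586 -0.1759  0.2972] shift mm [-6.8  6.4 -1.1] turn [-0.35  0.13  0.49] open 30.0 F [ 3.3  1.6 -1.4]
1.03 t 11.2 pos [ 0.5586 -0.1759  0.2972] shift mm [14.1 -7.8 -1.1] turn [-0.35  0.13  0.49] open 30.0 F [ 3.3  1.6 -1.4]
```

Target 0.82, so about (-19, +16.5) mm.

Request:
carry_out --motion '[-0.004,0.003,0,0,0,0,-1,-0.004,0.003,0,0,0,0,-1,-0.004,0.004,0,0,0,0,-1,-0.004,0.003,0,0,0,0,-1,-0.002,0.002,0,0,0,0,-1]'

```text
t: 11.7
tool_pos: [0.539, -0.1717, 0.2811]
orientation: [-1.56, 0.154, -0.169]
force: [-1.0, 1.2, 2.1]
opening: 0.0302
```

Request:
carry_out --motion '[0,0,0,0,0,0,-1,0,0,0,0,0,0,-1,0,0,0,0,0,0,-1,0,0,0,0,0,0,-1,0,0,0,0,0,0,-1]'

```text
t: 12.2
tool_pos: [0.5388, -0.1717, 0.2809]
orientation: [-1.56, 0.155, -0.169]
force: [1.5, 1.8, -0.1]
opening: 0.03
```

```bash
python3 arc.py
python3 - <<'E'
from look import *
look("w6","wrist",.82); look("s6","scene",.82)
E
python3 arc.py|head -1
```

```text
q 0.815 r 196.4 y -98.9
0.87 t 12.2 pos [ 0.5388 -0.1717  0.2809] shift mm [ 8.3 -5.4 -1.1] turn [-0.34  0.11  0.48] open 30.0 F [ 1.5  1.8 -0.1]
0.92 t 12.2 pos [ 0.5388 -0.1717  0.2809] shift mm [ 15.9 -11.5  -1. ] turn [-0.34  0.11  0.48] open 30.0 F [ 1.5  1.8 -0.1]
0.8 t 12.2 pos [ 0.5388 -0.1717  0.2809] shift mm [-1.2  3.  -1.1] turn [-0.34  0.11  0.48] open 30.0 F [ 1.5  1.8 -0.1]
0.85 t 12.2 pos [ 0.5388 -0.1717  0.2809] shift mm [ 6.  -3.5 -1.1] turn [-0.34  0.11  0.48] open 30.0 F [ 1.5  1.8 -0.1]
0.9 t 12.2 pos [ 0.5388 -0.1717  0.2809] shift mm [13.6 -9.7 -1.1] turn [-0.34  0.11  0.48] open 30.0 F [ 1.5  1.8 -0.1]
1.03 t 12.2 pos [ 0.5388 -0.1717  0.2809] shift mm [ 34.5 -24.   -1. ] turn [-0.34  0.11  0.48] open 30.0 F [ 1.5  1.8 -0.1]
q 0.815 r 196.4 y -98.9
```

View pics/w6.png

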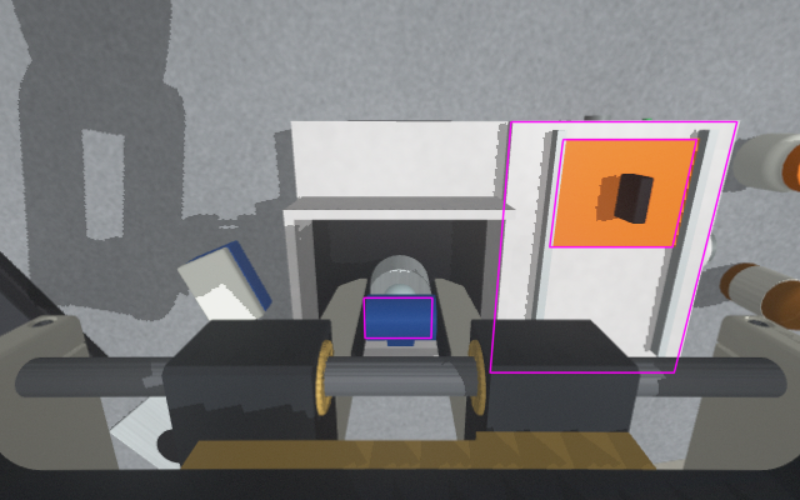

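View pics/s6.png

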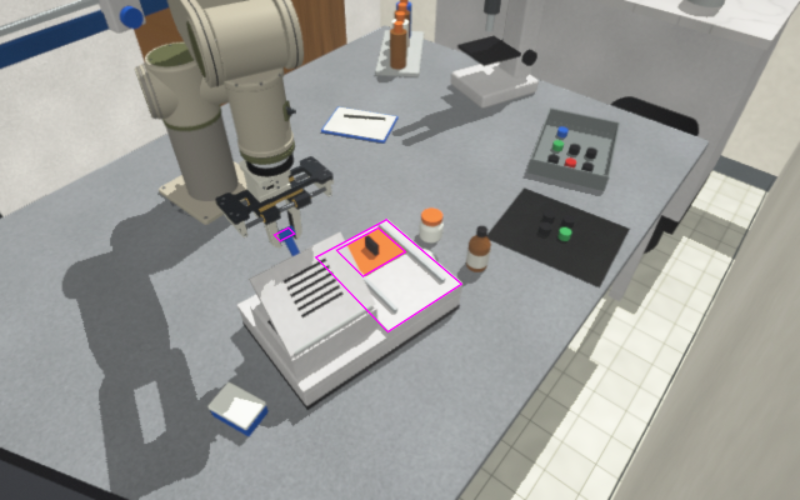

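The wrist view shows the bar at (398,318), gripped on its prediction for 0.82 rad, and the cover shut at (625,193). The scene view shows the bottle, jar and slide box still standing. The angle didn't change between readings, so I'm handing in.

```bash
python3 -c "
from plant import robot
s=robot.read_state();print(s['dq'].round(4))
print(robot.close_job())
s=robot.read_state();print(s['t'],s['tool_pos'],s['opening'])"
```

```text
[-0.0016 -0.0019  0.0026 -0.0002  0.0018 -0.0007]
the job is handed in; nothing more can be done
None
the job is handed in; nothing more can be done
```

I finished the sequence and handed the job in at about 12 s of the 51 s allowed; no verdict was reported. The hatch angles below come from the measured tool position and my fitted pose of the unit, since the joint itself can't be read.

- **Cover:** I gripped the fin and pulled the cover to its stop with the hatch shut. The force rose to 17 N, with the tool at the shut position (instrument x = -65 mm). Later pictures showed it shut to about 1 mm.
- **Hatch:** I pinched the bar over its ends and raised the hatch to about 1.07 rad, held it there for half a second, then eased it back to 0.815 rad. That is about 7.7° below the balance point.
- **Last checks:** The angle did not change between readings, the grip measured 30 mm on the bar, and joint speeds were near zero. The bottle, jar and slide box looked upright and untouched in the scene picture; I did not measure how far they might have moved.

No check failed. Small mismatches were about 1.4 mm in the grip's distance from the hinge (196.4 against 195 mm) and about 1 mm sideways. One corner of the compartment was 4 pixels off in the pose fit. All are well inside the tolerances.

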